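# Put the watch away and shut the case's sliding glass door

### The arm

A 7-joint arm with a two-finger parallel gripper is mounted at the origin on the work surface. World frame = base frame: x ahead of the robot, y to its left, z up, the work surface at z = 0. Lengths are in mm, angles in rad, forces in N, time in s.
With the tool pointing down it reaches from about 425 to 875 mm from the base axis. Payload 8.4 kg.
Tool frame: the origin (TCP) lies midway between the tips of the shut fingers; the grasp point (between the pads) lies manip.grasp_offset behind it (manip.grasp_offset is the distance from the TCP to the grasp point, in mm); y points along the fingers, z is the direction in which the jaws open and shut, and the axes are right-handed (so a half turn about y gives the same grasp; the last joint's range is limited). The gripper opens to 87 mm and grips with 3 to 60 N. Pads are 19 mm wide; open, the fingers measure 117 mm over their backs; the gripper's body (75 mm by 190 mm) begins 51 mm behind the grasp point.
Start: joints at [1.213, 0.333, 0.04, 1.465, -0.013, 1.343, -0.059], TCP at [166.327, -628.33, 222.546] pointing down, gripper open.
Joint ranges: [-2.58, 2.58], [-0.38, 2.09], [-1.3, 1.39], [0.25, 2.4], [-1.5, 4.64], [0.08, 2.09], [-2.65, 2.65]. Speed limits (rad/s): [2.22, 2.22, 2.79, 2.79, 3.14, 3.14, 3.14].

### API

Orientations are given as a rotation vector (axis times angle).
In Python, from cell import manip gives the robot as it stands.
- The arm moves only by the tool carry_out, never from a script. Its argument "moves" is a list that holds one entry, the list of rows, each a list of 7 numbers: the shift along the tool's x, y, z in cm, then the turn, a rotation vector about the tool's x, y, z in rad, then the gripper's target within -1 to 1 (shut at 1, half-way at 0, fully open at -1). In form: [[[dx, dy, dz, wx, wy, wz, fingers], ...]]. A call has 1 to 12 rows; each row shifts and turns the commanded pose from where the row before left it, along the tool's axes as they then stand; what a row does not reach is not made up. A row lasts 1/8 s, in which the tool goes at most 62.5 mm and 10.7 degrees, less where a joint would pass 70% of its speed; a pose out of reach is approached as far as the arm can. A call with a gripper value outside its range is refused whole. The fingers move at their own pace and stop on an object; "grip_force" is the grip in N (left out, the last holds). Time passes only in rows, so rows that do not move let the fingers close. It gives the time, the measured TCP pose, the force and the opening at its end, in the units of the state.
- manip.sense(): the state, without advancing time (a new reading comes with each control period).
- manip.grab_frame(name): name is "scene" or "top" or "wrist"; returns the picture (384x512x3 uint8, red, green, blue); there is no depth.
- manip.get_calibration(name): a dict with "camera_matrix" (3x3 intrinsics, pixels), "R" (3x3) and "t" (3): a world point X has camera coordinates R X + t; the wrist camera has in their place "hand_eye" (4x4, takes a point from camera to tool coordinates, whose origin is the TCP and whose axes are the tool frame's). Camera axes: x right, y down, z forward; pixel columns grow to the right and rows downward; lengths in mm; the calibration is good to about 2 mm. A picture is of the moment at which its call begins: read the wrist's pose just before it. get_calibration takes no time and is no camera call.
- manip.job_done(): hands the job in, once; it reports no verdict.
Trained networks look in the newest picture that a camera, given by its name, has taken for a name from the list of things; names that differ only in an ending like _2 or _b are one class to them, and where a whole thing is asked for, a point or a joint stands for the part that bears it (a point fixed in the world has none). Each returns a list of dicts, best first, with "p" (0 to 1); they miss things now and then, are a little off and sometimes report something else, mostly with a low value. They report only what shows in the picture. A call takes as long as a camera call. They do not tell look-alikes from the thing itself.
- manip.cut_out(camera, name): "pixels" (384x512 bool, what is visible of it) and "location" ([column, row] in pixels, amid what is visible of it).
The state is a dict: "time_s": time; "qpos": joint angles; "qvel": joint speeds; "effort": joint torques, N m; "eef_pos": TCP position; "ee_rot": TCP orientation; "ft_force": force on the tool from outside, world axes, zero at the start; "ft_torque": the same for the moment, N m; "grip_width": finger opening in mm.
Only numpy, scipy, OpenCV 4.12 (cv2) and the standard library are available. Lean on these libraries where they do the work, as an engineer would, in place of code of your own. Each camera call takes 0.05 s, during which the arm holds its last target.

### The job

Lift the watch, on its little grey pillow, out of the steel tray and set it down (do not drop it) flat and dial up in the open well of the wooden watch case. Then push the case's sliding glass door along its track until it meets the rubber seal on the frame, press it firmly home against the seal with about 13 N (at least 8 N for a moment, and never more than 20 N on the seal, or the glass chips), and let go, leaving it shut. Leave everything else on the dresser where it stands.

Things in the scene. Friction and masses are not known exactly. Their poses are not given: they have to be found in the camera images.
- watch_center (a point): Centre, half-way up (22 mm above the underside), of the watch on its pillow: rigid grey pillow 70 (x) by 46 (y) by 38 mm with a silver watch round it. The 20 mm wide bracelet makes it 50 mm across y at the middle: grip there, across y. z is up through the dial. 160 g +-30 %. It stands in one of three places in the tray (swapped with the bottle and the skull box).
- watch: The same watch and pillow; origin at the centre of its underside, same axes; dial disc 38 mm across, its top 45 mm above the underside.
- tray: Fixed stainless steel tray, 320 (x) by 190 (y) by 16 mm high, floor 3 mm thick; origin under its centre.
- case: Fixed dark wooden watch case, 190 (x) by 340 (y) by 58 mm, brass rails on its rim up to 70 mm; origin under its centre, z up. Open blue-lined well: x -78 to 78 mm, y -155 to -10 mm, floor at z = 10 mm; stand the watch near x = 0, y = -90 mm (clear of the open door), within 55 mm in x and 35 mm in y. The rest is a solid deck. The frame with the seal is at the -y end.
- door: Sliding glass door: pane 170 (x) by 152 (y) by 6 mm, aluminium edging, 0.4 kg; origin at the centre of its underside, 58 mm above the dresser top; axes as the case. It slides along the case's y with some 2 N of dry friction and stays where it is left; push it to -y to shut it. It starts 112 to 141 mm open, over the deck.
- door_handle (a point): Centre of the light wooden handle bar across the middle of the pane: a plain upright ridge 70 (x) by 14 (y) by 28 mm high, from 64 to 92 mm above the dresser top; this point lies 78 mm above the dresser top. Push on its flat +y face with the closed fingers.
- door_edge (a point): Middle of the door's leading (-y) edge, 76 mm to -y of the handle's centre, half-way through the pane's thickness.
- seal: Black rubber seal strip on the case's frame, 150 (x) by 5 (y) by 6 mm; origin at the centre of its free face, which looks to +y at the door's edge; axes as the case; 147 to 153 mm to -y of the case's centre. Stiff: gives some 0.07 mm per N, so feel the force on the tool (= door friction + force on the seal) to judge the pressing. Let go, the door stays against it.
- cologne: Amber glass cologne bottle, 46 mm across, 105 mm high; origin at the centre of its underside. Bystander.
- skull_box: White ceramic sugar-skull box, 60 mm across, 60 mm high; origin at the centre of its underside. Bystander.
- hair_tie_a: Red plastic hair tie, ring 34 mm across, 7 mm high; origin at the centre of its underside. Bystander in the tray.
- hair_tie_b: Blue plastic hair tie, ring 34 mm across, 7 mm high; origin at the centre of its underside. Bystander in the tray.
- cross: Small wooden standing cross, 164 mm high, 90 mm wide; origin at the centre of its underside. Bystander.
- ring_dish: Blue ceramic dish, 90 mm across, 22 mm high; origin at the centre of its underside. Bystander.
- hairbrush: Paddle hairbrush lying flat, bristles up, 215 mm long, 70 mm wide; origin under the middle of its paddle. Bystander.
Things that resemble listed ones, but are neither listed nor needed, are in the scene too. Leave any purple look-alike of the watch alone.

How it is judged (in metres and radians):
On the way, in this order (a step that is already met when the one before it is completed fails the run):
1. the watch stands released, flat and dial up, in the well of the case (x of watch_center in the frame of case between -0.055 and 0.055 m and y of watch_center in the frame of case between -0.125 and -0.04 m and z of watch_center in the frame of case below 0.037 m and angle between watch's own z axis and vertical below 0.15 rad and contact force between the fingers and watch below 0.1 N and linear speed of watch below 0.03 m/s), for 0.2 s.
2. the door is pressed against the seal with at least 8 N (contact force between door and seal above 8 N), for 0.2 s.
At the end, for the whole second after the job is handed in: The watch stands in the well (centre within 55 mm of the case's middle in x, 40 to 125 mm to -y of it in y), flat and dial up (tilt under 0.15 rad), released and at rest; the door is shut, its edge within 2 mm of the seal's face, at rest (all of step 1 and y of door_edge in the frame of seal below 0.002 m and linear speed of door below 0.003 m/s); the robot touches nothing.
It fails at once if the door is pressed on the seal with more than 20 N (contact force between door and seal above 20 N).
It fails at once if the watch is dropped (falls free from more than about 2 cm) (linear speed of watch above 0.6 m/s and contact force between the fingers and watch below 0.05 N).
It fails at once if a bystander is moved more than 20 mm (distance of any of cologne, skull_box, hair_tie_a, hair_tie_b, cross, ring_dish, hairbrush from where it was at the start of the episode above 0.02 m).
It also fails if it takes over 72 s, if anything falls off the work surface, if the arm or the gripper's body presses on something with over 40 N, if the wrist force passes 120 N, or if a joint passes its speed limit or range.

## Working session

There is one attempt and no reset: what is moved stays moved. The work goes in short steps, Python scripts to look and compute and a tool call to move; the robot and the scene stay as the last step left them, time stands still between calls to the robot, and variables do not carry over. Pictures are saved under pics/ and viewed, and the job is handed in when it is done.

Besides the shell and the picture viewer there is one more tool, called after ">>>" as a command line: name --argument value ..., lists and objects as JSON in quotes. carry_out: Moves the arm, as the interface text tells. Its arguments: {"type":"object","properties":{"moves":{"type":"array"},"grip_force":{"type":"number"}},"required":["moves"]}

```bash
mkdir -p pics; ls; python3 - <<'E'
from cell import manip
import cv2,json
import numpy as np
s=manip.sense();print(s);print(manip.grasp_offset)
for n in("scene","top","wrist"):
    f=manip.grab_frame(n);cv2.imwrite(f"pics/{n}0.png",f[:,:,::-1])
    print(n,manip.get_calibration(n))
E
```

```text
pics
{'time_s': 0.0, 'qpos': array([ 1.21283035,  0.33393328,  0.03989285,  1.4662637 , -0.01340528,
        1.34333284, -0.05846854]), 'qvel': array([-0.00021254, -0.00064767, -0.00148697, -0.00160103,  0.000442  ,
        0.00156439,  0.00041766]), 'effort': array([ 7.80937341e-06, -6.56362438e+01,  1.33534949e+00, -4.03809607e+01,
       -5.96574834e-02,  4.47556260e-02,  1.79156045e-04]), 'eef_pos': array([ 166.16556292, -627.90594272,  221.64879948]), 'ee_rot': array([-0.27143541,  2.08530603, -2.0818639 ]), 'ft_force': array([-0.72244353,  0.44996232, -1.12658433]), 'ft_torque': array([ 0.01105277, -0.02240618,  0.00365877]), 'grip_width': 87.11824588961022}
18.700000000000003
scene {'camera_matrix': array([[394.28430497,   0.        , 249.56506993],
       [  0.        , 394.28430497, 194.37046701],
       [  0.        ,   0.        ,   1.        ]]), 'R': array([[-0.49413884,  0.8693156 ,  0.01082583],
       [ 0.65544328,  0.38069194, -0.6522789 ],
       [-0.57115753, -0.31522062, -0.75790173]]), 't': array([ 273.17477885, -280.49991769, 1487.51030759])}
top {'camera_matrix
[... 200 characters left out ...]
01648467],
       [-0.98547761, -0.02730537, -0.16759564],
       [ 0.16797105, -0.0120735 , -0.98571799]]), 't': array([ -24.85399387,  536.74077417, 1641.97476007])}
wrist {'camera_matrix': array([[272.70674164,   0.        , 255.87009803],
       [  0.        , 272.70674164, 192.28735591],
       [  0.        ,   0.        ,   1.        ]]), 'hand_eye': array([[ 9.74541795e-04,  9.60770414e-01,  2.77343220e-01,
        -7.62286469e+01],
       [ 4.14082125e-04, -2.77343716e-01,  9.60770676e-01,
        -1.61831510e+02],
       [ 9.99999439e-01, -8.21468309e-04, -6.68120898e-04,
         2.00519289e-01],
       [ 0.00000000e+00,  0.00000000e+00,  0.00000000e+00,
         1.00000000e+00]])}
```

View pics/scene0.png

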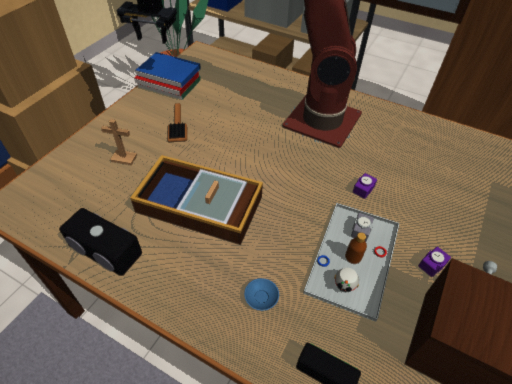

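View pics/top0.png

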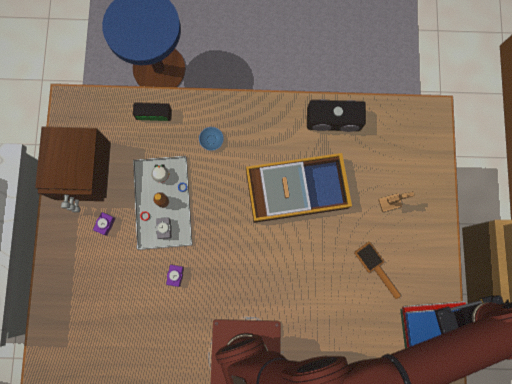

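View pics/wrist0.png

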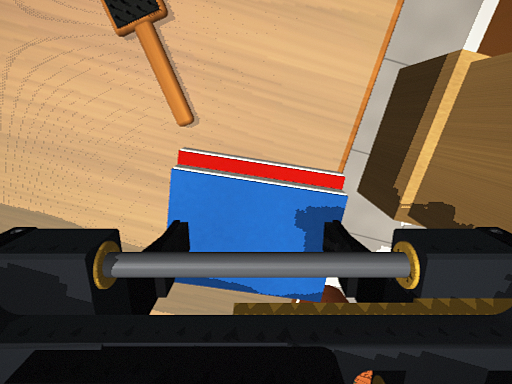

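The silver watch shows at top (164,229) and scene (363,225). Its look-alikes are purple, at top (104,224) and (175,276). I'll check the choice in a close crop and localise everything.

```bash
cat > h.py <<'E'
import numpy as np,cv2
from cell import manip
from scipy.spatial.transform import Rotation as Ro
def cam(name,s=None):
    c=manip.get_calibration(name);K=c["camera_matrix"]
    if name!="wrist": return K,np.array(c["R"]),np.array(c["t"])
    s=s or manip.sense()
    T=np.eye(4);T[:3,:3]=Ro.from_rotvec(s["ee_rot"]).as_matrix();T[:3,3]=s["eef_pos"]
    M=np.linalg.inv(T@c["hand_eye"]);return K,M[:3,:3],M[:3,3]
def ray(C,uv,z):
    K,R,t=C;uv=np.atleast_2d(np.array(uv,float))
    d=np.c_[uv,np.ones(len(uv))]@np.linalg.inv(K).T@R
    o=-R.T@t
    return o+d*((z-o[2])/d[:,2])[:,None]
def proj(C,X):
    K,R,t=C;p=(np.atleast_2d(X)@R.T+t)@K.T;return p[:,:2]/p[:,2:]
E
python3 - <<'E'
from h import *
a=manip.grab_frame("top");C=cam("top")
im=a[:,:,::-1]
c1=cv2.resize(im[150:260,125:200],None,fx=5,fy=5,interpolation=cv2.INTER_CUBIC)
c2=cv2.resize(im[145:230,238:360],None,fx=6,fy=6,interpolation=cv2.INTER_CUBIC)
cv2.imwrite("pics/c1.png",c1);cv2.imwrite("pics/c2.png",c2)
for n,z in [("watch",40),("case",58),("door",64),("door_handle",92),("tray",10),("cologne",60),("skull_box",40),("cross",80)]:
    for d in manip.cut_out("top",n)[:3]:
        m=d["pixels"].astype(np.uint8);r=cv2.minAreaRect(cv2.findNonZero(m)) if m.any() else None
        print(n,round(d["p"],2),np.round(d["location"]),m.sum(),ray(C,d["location"],z).round(),None if r is None else ray(C,cv2.boxPoints(r),z)[:,:2].round().tolist())
E
```

```text
watch 0.84 [174. 275.] 317 [[260. 250.  40.]] [[228.0, 279.0], [298.0, 269.0], [289.0, 216.0], [219.0, 226.0]]
watch 0.65 [165. 230.] 301 [[410. 291.  40.]] [[455.0, 324.0], [456.0, 272.0], [383.0, 268.0], [382.0, 320.0]]
watch 0.58 [105. 223.] 335 [[429. 496.  40.]] [[406.0, 542.0], [472.0, 515.0], [448.0, 463.0], [382.0, 490.0]]
case 0.87 [300. 187.] 5395 [[ 569. -170.   58.]] [[636.0, 21.0], [700.0, -320.0], [503.0, -348.0], [442.0, -14.0]]
door 0.78 [287. 187.] 2120 [[ 568. -126.   64.]] [[634.0, -28.0], [664.0, -180.0], [495.0, -209.0], [466.0, -59.0]]
tray 0.9 [160. 204.] 3958 [[503. 317.  10.]] [[667.0, 429.0], [685.0, 234.0], [362.0, 200.0], [345.0, 389.0]]
cologne 0.52 [159. 199.] 177 [[515. 314.  60.]] [[539.0, 332.0], [540.0, 284.0], [491.0, 281.0], [490.0, 329.0]]
skull_box 0.56 [160. 174.] 224 [[605. 320.  40.]] [[638.0, 349.0], [640.0, 292.0], [582.0, 289.0], [581.0, 345.0]]
cross 0.84 [394. 199.] 429 [[ 533. -493.   80.]] [[537.0, -434.0], [574.0, -554.0], [521.0, -567.0], [485.0, -447.0]]
```

View pics/c1.png

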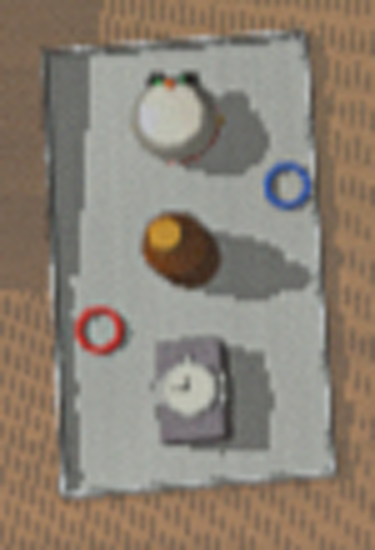

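View pics/c2.png

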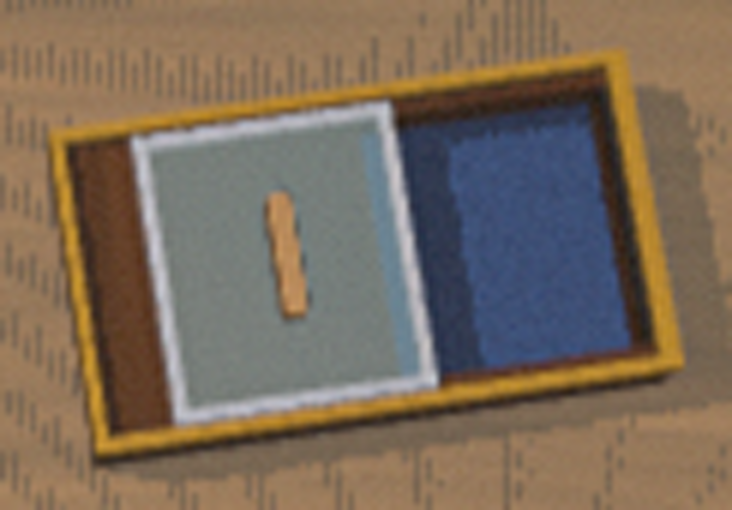

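```bash
cat >> h.py <<'E'
def down(yaw):  # tool y down, tool z horizontal = (cos,sin)(yaw)
    z=np.array([np.cos(yaw),np.sin(yaw),0]);y=np.array([0,0,-1.]);return np.c_[np.cross(y,z),y,z]
def plan(pos,yaw,n,g,s=None,via=None):
    "straight plan from measured pose, n rows; prints tool-frame rows"
    s=s or manip.sense();p=np.array(s["eef_pos"]);R=Ro.from_rotvec(s["ee_rot"])
    if isinstance(yaw,float) or isinstance(yaw,int): Rt=Ro.from_matrix(down(yaw))
    dp=(np.array(pos)-p)/n;w=(R.inv()*Rt).as_rotvec()
    out=[]
    for i in range(n):
        Ri=R*Ro.from_rotvec(w*i/n)
        out.append([*np.round(Ri.inv().apply(dp)/10,2),*np.round(w/n,4),g])
    print("rot total",w.round(3));print(str([[float(v) for v in r] for r in out]).replace(" ",""));return
E
python3 - <<'E'
from h import *
s=manip.sense();M=Ro.from_rotvec(s["ee_rot"]).as_matrix();print(M.round(3), np.arctan2(M[1,2],M[0,2]))
# pixel level watch
f=manip.grab_frame("top")
C=cam("top")
# Edges in crop: refine yaw of tray/case
for n,z in [("tray",16),("case",70),("door",64)]:
    m=manip.cut_out("top",n)[0]["pixels"].astype(np.uint8)
    c=max(cv2.findContours(m,0,1)[0],key=len);P=ray(C,c[:,0,:],z)[:,:2].astype(np.float32)
    r=cv2.minAreaRect(P);print(n,r, cv2.boxPoints(r).round().tolist())
E
```

```text
[[-0.967  0.     0.256]
 [-0.256 -0.    -0.967]
 [-0.    -1.     0.   ]] -1.3120070692302066
tray ((512.468505859375, 312.52130126953125), (324.25689697265625, 194.56939697265625), 6.1104230880737305) [[341.0, 392.0], [362.0, 199.0], [684.0, 233.0], [663.0, 427.0]]
case ((568.713134765625, -165.21420288085938), (198.25900268554688, 344.3146667480469), 9.561705589294434) [[442.0, -12.0], [500.0, -351.0], [695.0, -319.0], [638.0, 21.0]]
door ((566.760498046875, -116.73462677001953), (173.13290405273438, 153.5449676513672), 11.550101280212402) [[467.0, -59.0], [497.0, -209.0], [667.0, -175.0], [636.0, -24.0]]
```

```bash
cat >> h.py <<'E'
def rows(poss,yaws,g,s=None):
    "poss list of xyz targets, yaws; one row each"
    s=s or manip.sense();p=np.array(s["eef_pos"]);R=Ro.from_rotvec(s["ee_rot"]);out=[]
    for q,y in zip(poss,yaws):
        Rt=Ro.from_matrix(down(y));d=np.round(R.inv().apply(np.array(q)-p)/10,1);w=np.round((R.inv()*Rt).as_rotvec(),3)
        out.append([float(v)+0. for v in (*d,*w,g)])
        p=p+R.apply(d)*10;R=R*Ro.from_rotvec(w)
    for i in range(0,len(out),12):print(str(out[i:i+12]).replace(" ",""))
    print("end",p.round(1))
def arc(p1,yaw1,n,g,s=None,bulge=0):
    s=s or manip.sense();p0=np.array(s["eef_pos"]);M=Ro.from_rotvec(s["ee_rot"]).as_matrix();y0=np.arctan2(M[1,2],M[0,2])
    a0,a1=np.arctan2(p0[1],p0[0]),np.arctan2(p1[1],p1[0]);r0,r1=np.hypot(*p0[:2]),np.hypot(*p1[:2])
    t=np.arange(1,n+1)/n;a=a0+(a1-a0)*t;r=r0+(r1-r0)*t+bulge*np.sin(np.pi*t);z=p0[2]+(p1[2]-p0[2])*t
    rows(np.c_[r*np.cos(a),r*np.sin(a),z],y0+(yaw1-y0)*t,g,s)
E
python3 - <<'E'
from h import *
arc([412,291,205],np.pi/2+.1,20,-1)
E
```

```text
[[-6.2,0.1,-1.0,0.0,-0.149,0.0,-1.0],[-6.1,0.1,-0.7,0.0,-0.149,0.0,-1.0],[-6.2,0.1,-0.4,0.0,-0.149,0.0,-1.0],[-6.0,0.1,-0.1,0.0,-0.15,0.0,-1.0],[-6.0,0.0,0.3,0.0,-0.149,0.0,-1.0],[-5.9,0.1,0.5,0.0,-0.149,0.0,-1.0],[-5.8,0.1,0.9,0.0,-0.149,0.0,-1.0],[-5.7,0.1,1.1,0.0,-0.149,0.0,-1.0],[-5.5,0.1,1.4,0.0,-0.149,0.0,-1.0],[-5.4,0.1,1.6,0.0,-0.149,0.0,-1.0],[-5.2,0.1,1.9,0.0,-0.15,0.0,-1.0],[-5.1,0.1,2.2,0.0,-0.149,0.0,-1.0]]
[[-4.9,0.0,2.4,0.0,-0.149,0.0,-1.0],[-4.7,0.1,2.5,0.0,-0.149,0.0,-1.0],[-4.5,0.1,2.8,0.0,-0.149,0.0,-1.0],[-4.3,0.1,3.0,0.0,-0.149,0.0,-1.0],[-4.1,0.1,3.1,0.0,-0.149,0.0,-1.0],[-3.8,0.1,3.3,0.0,-0.15,0.0,-1.0],[-3.7,0.1,3.5,0.0,-0.149,0.0,-1.0],[-3.4,0.1,3.5,0.0,-0.149,0.0,-1.0]]
end [412.2 290.7 204.5]
```

>>> carry_out --moves '[[[-6.2, 0.1, -1.0, 0.0, -0.149, 0.0, -1.0], [-6.1, 0.1, -0.7, 0.0, -0.149, 0.0, -1.0], [-6.2, 0.1, -0.4, 0.0, -0.149, 0.0, -1.0], [-6.0, 0.1, -0.1, 0.0, -0.15, 0.0, -1.0], [-6.0, 0.0, 0.3, 0.0, -0.149, 0.0, -1.0], [-5.9, 0.1, 0.5, 0.0, -0.149, 0.0, -1.0], [-5.8, 0.1, 0.9, 0.0, -0.149, 0.0, -1.0], [-5.7, 0.1, 1.1, 0.0, -0.149, 0.0, -1.0], [-5.5, 0.1, 1.4, 0.0, -0.149, 0.0, -1.0], [0, 0, 0, 0, 0, 0, -1.0]]]'

```text
time_s: 2.05
eef_pos: [529.7, -245.8, 215.0]
ee_rot: [-1.226, 1.18, -1.179]
ft_force: [0.3, -0.2, 0.5]
grip_width: 87.1
```

```bash
python3 - <<'E'
from h import *
s=manip.sense();f=manip.grab_frame("wrist");np.save("caseview.npy",f);np.save("casepose.npy",np.r_[s["eef_pos"],s["ee_rot"]])
C=cam("wrist",s)
o=f[:,:,::-1].copy();cv2.imwrite("pics/w1.png",cv2.resize(o,(768,576)))
for n,z in [("case",70),("door",64),("door_handle",92),("seal",61)]:
    for d in manip.cut_out("wrist",n)[:2]:
        m=d["pixels"].astype(np.uint8)
        if not m.any(): continue
        c=max(cv2.findContours(m,0,1)[0],key=len);P=ray(C,c[:,0,:],z)[:,:2].astype(np.float32)
        r=cv2.minAreaRect(P);print(n,d["p"],np.round(d["location"]),np.round(r[0]),np.round(r[1]),r[2], cv2.boxPoints(r).round().tolist())
E
```

```text
case 0.82 [295. 109.] [ 577. -192.] [192. 288.] 9.81373405456543 [[458.0, -66.0], [507.0, -350.0], [696.0, -318.0], [647.0, -33.0]]
door 0.56 [289.  67.] [ 565. -122.] [171. 149.] 9.81980037689209 [[469.0, -63.0], [494.0, -211.0], [662.0, -181.0], [637.0, -34.0]]
door_handle 0.88 [290.  67.] [ 562. -127.] [155. 136.] 9.86447525024414 [[474.0, -73.0], [497.0, -207.0], [650.0, -180.0], [626.0, -47.0]]
seal 0.75 [292. 239.] [ 571. -324.] [92. 11.] 11.131936073303223 [[525.0, -327.0], [527.0, -338.0], [617.0, -320.0], [615.0, -310.0]]
```

View pics/w1.png

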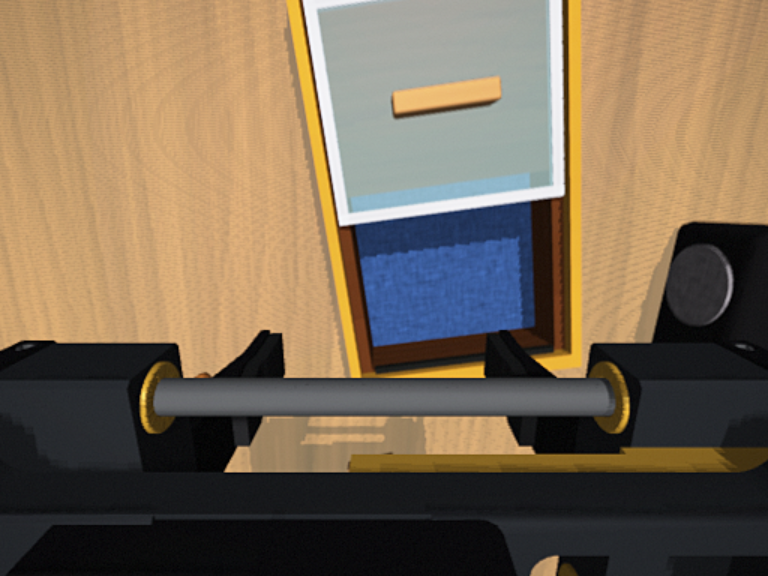

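```bash
python3 - <<'E'
from h import *
s0=np.load("casepose.npy");C=cam("wrist",dict(eef_pos=s0[:3],ee_rot=s0[3:]))
print(ray(C,np.array([[394,97],[498,80],[501,100],[396,117]])/1.5,[92]).round(1))
arc([412,291,205],np.pi/2+.1,12,-1)
E
```

```text
[[ 531.8 -124.4   92. ]
 [ 597.1 -112.    92. ]
 [ 600.3 -123.5   92. ]
 [ 533.6 -136.2   92. ]]
[[-5.0,0.1,1.5,0.0,-0.137,0.0,-1.0],[-4.8,0.1,1.8,0.0,-0.137,0.0,-1.0],[-4.7,0.0,1.9,0.0,-0.137,0.0,-1.0],[-4.5,0.1,2.2,0.0,-0.137,0.0,-1.0],[-4.4,0.1,2.3,0.0,-0.137,0.0,-1.0],[-4.2,0.1,2.5,0.0,-0.137,0.0,-1.0],[-4.0,0.0,2.7,0.0,-0.137,0.0,-1.0],[-3.9,0.1,2.8,0.0,-0.137,0.0,-1.0],[-3.7,0.1,2.9,0.0,-0.137,0.0,-1.0],[-3.5,0.1,3.1,0.0,-0.137,0.0,-1.0],[-3.3,0.1,3.2,0.0,-0.137,0.0,-1.0],[-3.1,0.0,3.3,0.0,-0.137,0.0,-1.0]]
end [411.7 290.9 205.3]
```

>>> carry_out --moves '[[[-5.0, 0.1, 1.5, 0.0, -0.137, 0.0, -1.0], [-4.8, 0.1, 1.8, 0.0, -0.137, 0.0, -1.0], [-4.7, 0.0, 1.9, 0.0, -0.137, 0.0, -1.0], [-4.5, 0.1, 2.2, 0.0, -0.137, 0.0, -1.0], [-4.4, 0.1, 2.3, 0.0, -0.137, 0.0, -1.0], [-4.2, 0.1, 2.5, 0.0, -0.137, 0.0, -1.0], [-4.0, 0.0, 2.7, 0.0, -0.137, 0.0, -1.0], [-3.9, 0.1, 2.8, 0.0, -0.137, 0.0, -1.0], [-3.7, 0.1, 2.9, 0.0, -0.137, 0.0, -1.0], [-3.5, 0.1, 3.1, 0.0, -0.137, 0.0, -1.0], [-3.3, 0.1, 3.2, 0.0, -0.137, 0.0, -1.0], [-3.1, 0.0, 3.3, 0.0, -0.137, 0.0, -1.0]]]'

```text
time_s: 3.8
eef_pos: [410.6, 292.3, 205.6]
ee_rot: [-1.569, -0.083, 0.082]
ft_force: [0.3, 0.8, -0.5]
grip_width: 86.8
```

>>> carry_out --moves '[[[0, 0, 0, 0, 0, 0, -1.0], [0, 0, 0, 0, 0, 0, -1.0]]]'

```text
time_s: 4.05
eef_pos: [411.8, 290.9, 205.6]
ee_rot: [-1.57, -0.079, 0.078]
ft_force: [0.5, 0.0, 1.0]
grip_width: 86.8
```

```bash
python3 - <<'E'
from h import *
s=manip.sense();f=manip.grab_frame("wrist")
C=cam("wrist",s);print(s["eef_pos"],s["ee_rot"],s["time_s"])
cv2.imwrite("pics/w2.png",cv2.resize(f[:,:,::-1],(768,576)))
for n,z in [("watch",41)]:
    for d in manip.cut_out("wrist",n)[:3]:
        m=d["pixels"].astype(np.uint8)
        if not m.any(): continue
        c=max(cv2.findContours(m,0,1)[0],key=len);P=ray(C,c[:,0,:],z)[:,:2].astype(np.float32)
        r=cv2.minAreaRect(P);print(n,d["p"],np.round(d["location"]),np.round(r[0]),np.round(r[1]),r[2], cv2.boxPoints(r).round().tolist())
E
```

```text
[411.79759577 290.9097749  205.57934249] [-1.56980358 -0.0787843   0.07829558] 4.05
watch 0.92 [257. 182.] [418. 296.] [75. 48.] 7.012743949890137 [[378.0, 315.0], [384.0, 267.0], [458.0, 276.0], [452.0, 324.0]]
watch 0.77 [231.  36.] [263. 251.] [51. 72.] 82.54849243164062 [[224.0, 230.0], [295.0, 221.0], [302.0, 271.0], [230.0, 281.0]]
watch 0.39 [261. 297.] [580. 314.] [18. 49.] 5.6832098960876465 [[569.0, 338.0], [574.0, 289.0], [592.0, 290.0], [587.0, 339.0]]
```

View pics/w2.png

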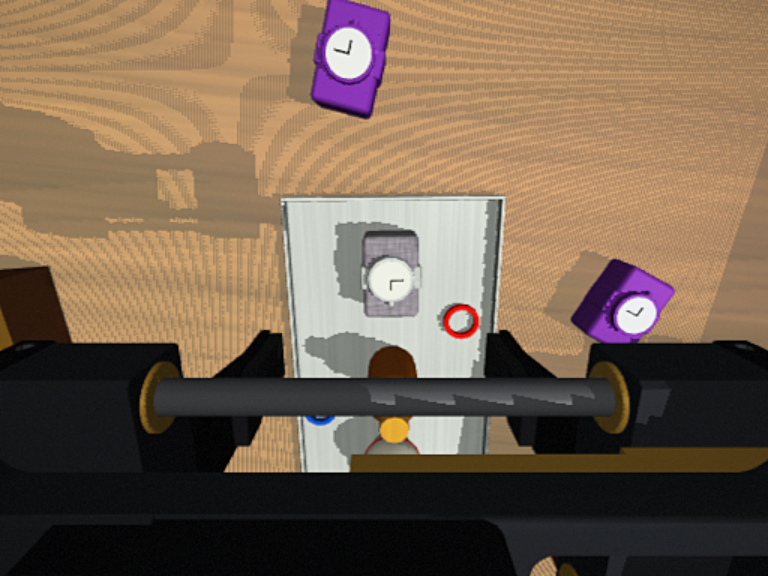

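```bash
python3 - <<'E'
from h import *
f=manip.grab_frame("wrist");s=manip.sense();C=cam("wrist",s)
cv2.imwrite("pics/w3.png",cv2.resize(f[140:230,220:330,::-1],None,fx=7,fy=6.5,interpolation=cv2.INTER_CUBIC))
m=manip.cut_out("wrist","watch")[0]["pixels"].astype(np.uint8)
E
```

```text
(no output)
```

View pics/w3.png

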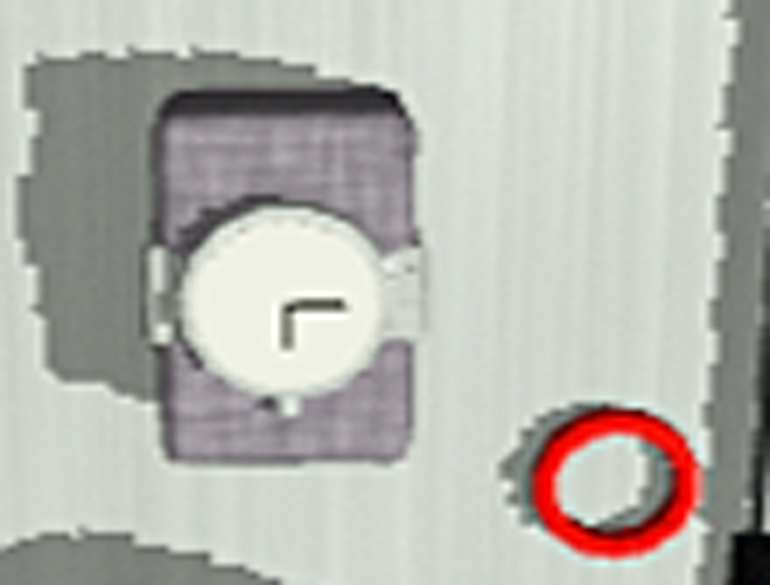

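```bash
python3 - <<'E'
from h import *
s=manip.sense();C=cam("wrist",s)
print(ray(C,[260.3-.5,186.5-.5],48),ray(C,[260.7,183.7],41))
px=lambda a,b:(220+a/7-.5,140+b/6.5-.5)
P=ray(C,[px(163,112),px(411,112),px(411,460),px(167,460)],41);print(P.round(1))
w=ray(C,[259.8,186],48)[0]; w=(w+ray(C,[260.7,183.7],41)[0])/2
print(w)
yaw=np.pi/2+.1
t=np.array([w[0],w[1],0]);
rows([t+[0,0,205],t+[0,0,150],t+[0,0,100]],[yaw]*3,-.65)
E
```

```text
[[419.43928256 296.45213701  48.        ]] [[418.22338768 297.54138244  41.        ]]
[[387.2 272.7  41. ]
 [383.  315.   41. ]
 [450.6 323.3  41. ]
 [455.  279.3  41. ]]
[418.83133512 296.99675973  44.5       ]
[[0.8,0.0,0.5,0.0,0.0,0.0,-0.65],[0.0,5.5,0.0,0.0,0.0,0.0,-0.65],[0.0,5.0,0.0,0.0,0.0,0.0,-0.65]]
end [419.1 296.8 100.5]
```

>>> carry_out --moves '[[[0.8, 0, 0.5, 0, 0, 0, -0.65], [0, 5.5, 0, 0, 0, 0, -0.65], [0, 5.0, 0, 0, 0, 0, -0.65], [0, 0, 0, 0, 0, 0, -0.65], [0, 0, 0, 0, 0, 0, -0.65]]]'

```text
time_s: 4.88
eef_pos: [419.0, 299.0, 102.3]
ee_rot: [-1.568, -0.082, 0.08]
ft_force: [-0.7, -0.3, 1.3]
grip_width: 71.8
```

```bash
python3 - <<'E'
from h import *
s=manip.sense();f=manip.grab_frame("wrist");C=cam("wrist",s);print(s["eef_pos"],s["grip_width"])
o=f[:,:,::-1].copy()
cv2.imwrite("pics/w4.png",cv2.resize(o,(768,576)))
for z in (48,28): print(proj(C,[s["eef_pos"][0],s["eef_pos"][1],z])*1.5)
E
```

```text
[418.9970643  299.02338945 102.2611659 ] 71.84989212231312
[[383.93611399 311.35988805]]
[[383.87427494 300.45265819]]
```

View pics/w4.png

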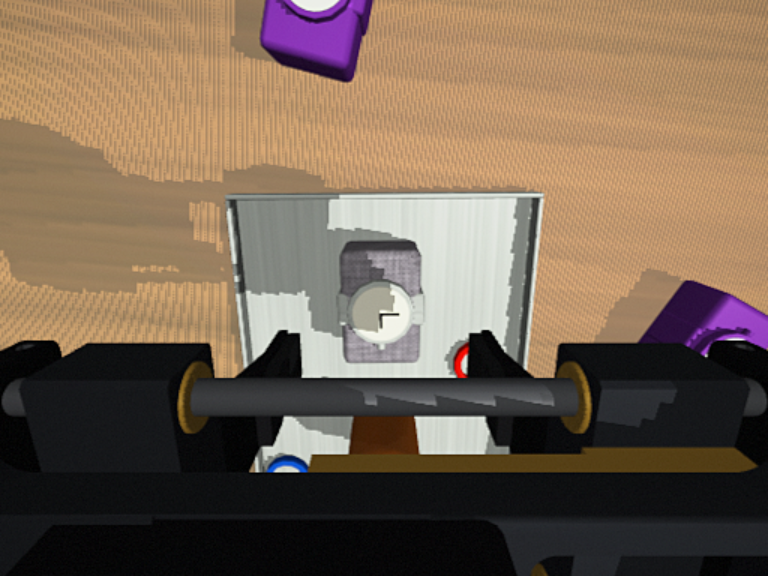

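```bash
python3 - <<'E'
from h import *
s=manip.sense();print(s["eef_pos"])
yaw=np.pi/2+.1
rows([[420,297.2,100],[420,297.2,60],[420,297.2,30],[420,297.2,10]],[yaw]*4,-.65)
E
```

```text
[419.35618822 299.10795415 102.70411407]
[[0.0,0.3,-0.2,-0.001,0.003,0.002,-0.65],[0.0,4.0,0.0,0.0,0.0,0.0,-0.65],[0.0,3.0,0.0,0.0,0.0,0.0,-0.65],[0.0,2.0,0.0,0.0,0.0,0.0,-0.65]]
end [419.6 297.2   9.7]
```

>>> carry_out --moves '[[[0.1, 0.2, -0.2, 0, 0, 0, -0.65], [0, 4.0, 0, 0, 0, 0, -0.65], [0, 2.5, 0, 0, 0, 0, -0.65], [0, 0, 0, 0, 0, 0, -0.65], [0, 0, 0, 0, 0, 0, -0.65]]]'

```text
time_s: 5.55
eef_pos: [420.2, 296.7, 35.1]
ee_rot: [-1.568, -0.082, 0.08]
ft_force: [-0.3, 0.0, 0.3]
grip_width: 71.9
```

```bash
python3 - <<'E'
from h import *
for i in range(2):
  s=manip.sense();f=manip.grab_frame("wrist");C=cam("wrist",s);print(s["eef_pos"],s["grip_width"],s["ft_force"])
o=f[:,:,::-1].copy()
cv2.imwrite("pics/w5.png",cv2.resize(o,(768,576)))
for z in (48,28): print(proj(C,[s["eef_pos"][0],s["eef_pos"][1],z])*1.5)
E
```

```text
[420.2198872  296.69365412  35.08528891] 71.86357823846517 [-0.33759059  0.01146213  0.34489689]
[420.33633945 296.73470425  35.17701057] 71.8052477772597 [0.2216648  0.3179533  0.50648394]
[[384.23335021 366.65036235]]
[[384.13972665 346.05939783]]
```

View pics/w5.png

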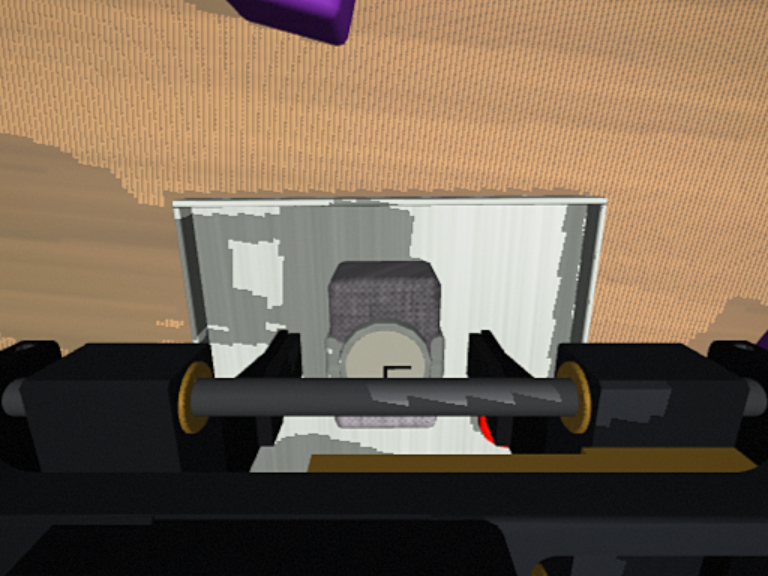

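>>> carry_out --moves '[[[0, 2.4, 0, 0, 0, 0, -0.65], [0, 0, 0, 0, 0, 0, -0.65], [0, 0, 0, 0, 0, 0, 0.6], [0, 0, 0, 0, 0, 0, 0.6], [0, 0, 0, 0, 0, 0, 0.6], [0, 0, 0, 0, 0, 0, 0.6], [0, 0, 0, 0, 0, 0, 0.6]]]' --grip_force 20

```text
time_s: 6.52
eef_pos: [419.7, 296.4, 10.2]
ee_rot: [-1.569, -0.082, 0.08]
ft_force: [-1.3, -1.3, 7.3]
grip_width: 50.0
```

>>> carry_out --moves '[[[0, -1.0, 0, 0, 0, 0, 0.6], [0, -3.0, 0, 0, 0, 0, 0.6], [0, -5.0, 0, 0, 0, 0, 0.6], [0, -5.0, 0, 0, 0, 0, 0.6], [0, -4.0, 0, 0, 0, 0, 0.6], [0, 0, 0, 0, 0, 0, 0.6], [0, 0, 0, 0, 0, 0, 0.6]]]'

```text
time_s: 7.4
eef_pos: [419.1, 295.6, 189.0]
ee_rot: [-1.57, -0.081, 0.081]
ft_force: [0.0, -0.2, -1.6]
grip_width: 49.8
```

```bash
python3 - <<'E'
from h import *
s=manip.sense();f=manip.grab_frame("wrist");print(s["eef_pos"],s["grip_width"],s["ft_force"],s["time_s"])
cv2.imwrite("pics/w6.png",cv2.resize(f[:,:,::-1],(768,576)))
cy=.171;c=np.array([571,-166.]);R2=np.array([[np.cos(cy),-np.sin(cy)],[np.sin(cy),np.cos(cy)]])
t=c+R2@[0,-86];print(t)
arc([t[0],t[1],190],cy,14,.6)
E
```

```text
[419.05525303 295.60503444 189.0142511 ] 49.83506292352667 [ 0.02407189 -0.20162164 -1.6057988 ] 7.4
[ 585.63443502 -250.74569789]
[[2.5,0.0,-2.9,0.001,0.107,-0.002,0.6],[2.7,0.0,-2.9,0.0,0.108,0.0,0.6],[2.7,0.0,-2.9,0.0,0.107,0.0,0.6],[2.9,0.0,-2.8,0.0,0.107,0.0,0.6],[3.1,-0.1,-2.8,0.0,0.108,0.0,0.6],[3.2,0.0,-2.7,0.0,0.107,0.0,0.6],[3.3,0.0,-2.7,0.0,0.107,0.0,0.6],[3.4,0.0,-2.6,0.0,0.108,0.0,0.6],[3.6,0.0,-2.5,0.0,0.107,0.0,0.6],[3.7,0.0,-2.5,0.0,0.108,0.0,0.6],[3.8,0.0,-2.3,0.0,0.107,0.0,0.6],[4.0,0.0,-2.3,0.0,0.107,0.0,0.6]]
[[4.1,0.0,-2.2,0.0,0.108,0.0,0.6],[4.2,-0.1,-2.0,0.0,0.107,0.0,0.6]]
end [ 585.9 -251.   190.5]
```

View pics/w6.png

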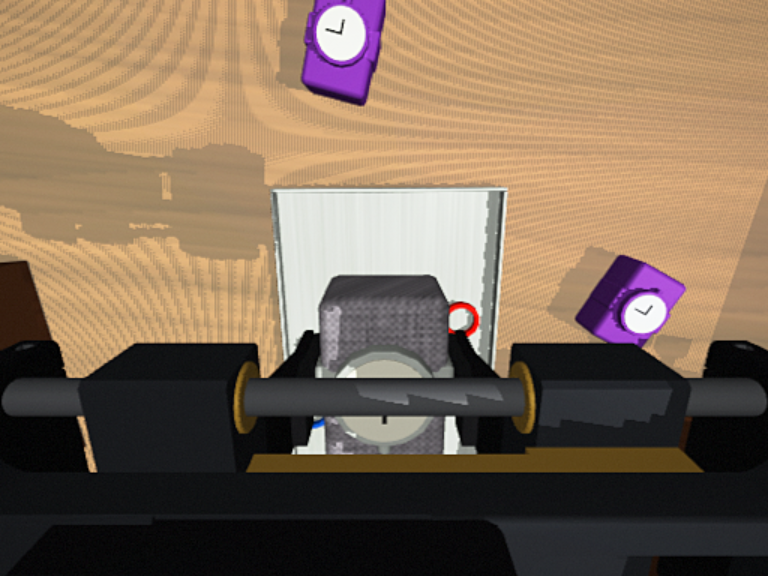

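>>> carry_out --moves '[[[2.5, 0, -2.9, 0, 0.107, 0, 0.6], [2.7, 0, -2.9, 0, 0.108, 0, 0.6], [2.7, 0, -2.9, 0, 0.107, 0, 0.6], [2.9, 0, -2.8, 0, 0.107, 0, 0.6], [3.1, -0.1, -2.8, 0, 0.108, 0, 0.6], [3.2, 0, -2.7, 0, 0.107, 0, 0.6], [3.3, 0, -2.7, 0, 0.107, 0, 0.6], [3.4, 0, -2.6, 0, 0.108, 0, 0.6], [3.6, 0, -2.5, 0, 0.107, 0, 0.6], [3.7, 0, -2.5, 0, 0.108, 0, 0.6], [3.8, 0, -2.3, 0, 0.107, 0, 0.6], [4.0, 0, -2.3, 0, 0.107, 0, 0.6]]]'

```text
time_s: 8.95
eef_pos: [598.3, -159.2, 188.5]
ee_rot: [-1.367, 0.925, -0.92]
ft_force: [-0.3, 0.4, -2.2]
grip_width: 50.1
```

>>> carry_out --moves '[[[4.1, 0, -2.2, 0, 0.108, 0, 0.6], [4.2, 0, -2.0, 0, 0.107, 0, 0.6], [0, 0, 0, 0, 0, 0, 0.6], [0, 0, 0, 0, 0, 0, 0.6]]]'

```text
time_s: 9.45
eef_pos: [586.1, -249.4, 189.0]
ee_rot: [-1.286, 1.084, -1.079]
ft_force: [1.0, 1.7, -1.0]
grip_width: 50.0
```

```bash
python3 - <<'E'
from h import *
s=manip.sense();f=manip.grab_frame("wrist");C=cam("wrist",s);print(s["eef_pos"],s["ee_rot"],s["grip_width"],s["ft_force"],s["time_s"])
cy=.171;c=np.array([571,-166.]);R2=np.array([[np.cos(cy),-np.sin(cy)],[np.sin(cy),np.cos(cy)]])
W=lambda x,y,z:np.r_[c+R2@[x,y],z]
def draw(o,C,k):
    for pts in ([W(-95,-170,70),W(95,-170,70),W(95,170,70),W(-95,170,70)],[W(-78,-155,10),W(78,-155,10),W(78,-10,10),W(-78,-10,10)]):
        q=np.round(proj(C,np.array(pts))*k).astype(np.int32);cv2.polylines(o,[q],True,(0,255,0),1)
o=cv2.resize(f[:,:,::-1],(768,576));draw(o,C,1.5);cv2.imwrite("pics/w7.png",o)
f=manip.grab_frame("top");o=cv2.resize(f[130:250,220:370,::-1],None,fx=5,fy=5);
A=cam("top");
for pts in ([W(-95,-170,70),W(95,-170,70),W(95,170,70),W(-95,170,70)],[W(-78,-155,10),W(78,-155,10),W(78,-10,10),W(-78,-10,10)]):
    q=np.round((proj(A,np.array(pts))-[220,130]+.5)*5).astype(np.int32);cv2.polylines(o,[q],True,(0,255,0),1)
cv2.imwrite("pics/t7.png",o)
E
```

```text
[ 586.06890436 -249.35693019  189.01289828] [-1.28568482  1.08371929 -1.07908335] 49.96871790277026 [ 1.03685799  1.65090489 -0.99007892] 9.45
```

View pics/w7.png

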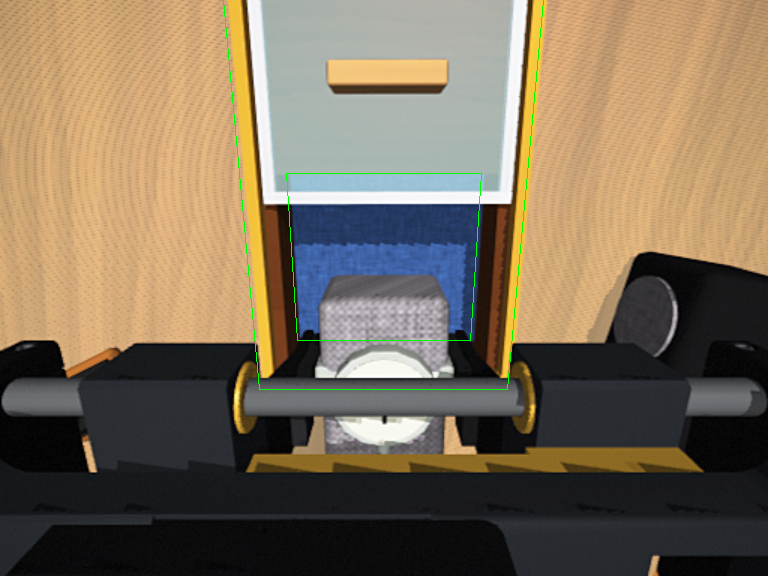

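View pics/t7.png

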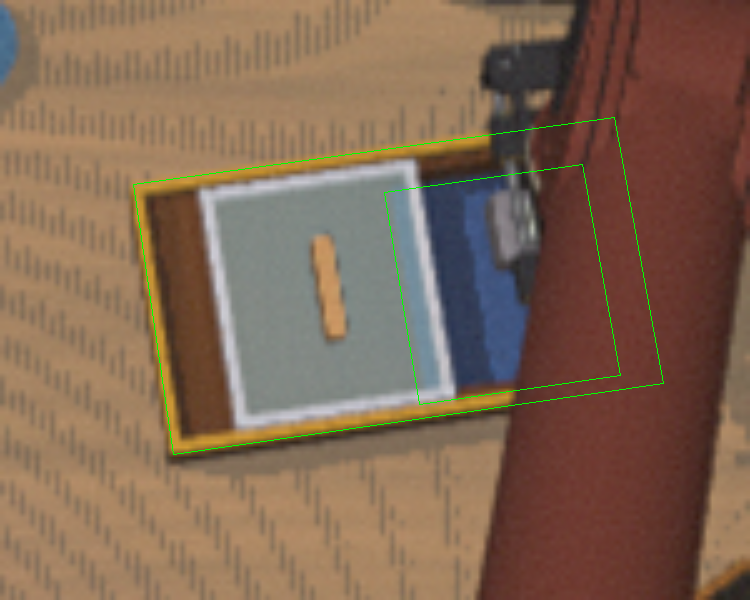

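>>> carry_out --moves '[[[0, 4.0, 0, 0, 0, 0, 0.6], [0, 5.0, 0, 0, 0, 0, 0.6], [0, 4.0, 0, 0, 0, 0, 0.6], [0, 2.0, 0, 0, 0, 0, 0.6], [0, 1.0, 0, 0, 0, 0, 0.6], [0, 0, 0, 0, 0, 0, 0.6], [0, 0, 0, 0, 0, 0, 0.6]]]'

```text
time_s: 10.42
eef_pos: [587.5, -250.7, 32.1]
ee_rot: [-1.284, 1.08, -1.084]
ft_force: [0.1, -0.8, -1.1]
grip_width: 50.0
```

>>> carry_out --moves '[[[0, 0.7, 0, 0, 0, 0, 0.6], [0, 0.4, 0, 0, 0, 0, 0.6], [0, 0.2, 0, 0, 0, 0, 0.6], [0, 0, 0, 0, 0, 0, 0.6], [0, 0, 0, 0, 0, 0, 0.6]]]'

```text
time_s: 11.05
eef_pos: [586.5, -250.4, 17.6]
ee_rot: [-1.285, 1.082, -1.082]
ft_force: [-0.1, -0.3, -1.6]
grip_width: 49.9
```

>>> carry_out --moves '[[[0, 0.1, 0, 0, 0, 0, 0.6], [0, 0, 0, 0, 0, 0, 0.6], [0, 0.1, 0, 0, 0, 0, 0.6], [0, 0, 0, 0, 0, 0, 0.6]]]'

```text
time_s: 11.55
eef_pos: [586.6, -250.5, 17.2]
ee_rot: [-1.285, 1.082, -1.083]
ft_force: [-6.6, 2.2, 13.3]
grip_width: 49.7
```

>>> carry_out --moves '[[[0, -0.1, 0, 0, 0, 0, 0.6], [0, 0, 0, 0, 0, 0, -0.5], [0, 0, 0, 0, 0, 0, -0.5], [0, 0, 0, 0, 0, 0, -0.5], [0, 0, 0, 0, 0, 0, -0.5]]]'

```text
time_s: 12.18
eef_pos: [586.4, -250.4, 16.4]
ee_rot: [-1.285, 1.082, -1.082]
ft_force: [-1.3, 0.1, -0.8]
grip_width: 64.9
```

>>> carry_out --moves '[[[0, -1.0, 0, 0, 0, 0, -0.5], [0, -3.0, 0, 0, 0, 0, -0.5], [0, -5.0, 0, 0, 0, 0, -0.5], [0, -5.0, 0, 0, 0, 0, -0.5], [0, -2.5, 0, 0, 0, 0, -0.5], [0, 0, 0, 0, 0, 0, -0.5]]]'

```text
time_s: 12.92
eef_pos: [587.8, -250.7, 184.8]
ee_rot: [-1.284, 1.078, -1.086]
ft_force: [0.4, -0.2, -1.1]
grip_width: 65.2
```

```bash
python3 - <<'E'
from h import *
s=manip.sense();f=manip.grab_frame("wrist");C=cam("wrist",s);print(s["eef_pos"],s["ee_rot"],s["grip_width"],s["ft_force"],s["time_s"])
cv2.imwrite("pics/w8.png",cv2.resize(f[:,:,::-1],(768,576)))
E
```

```text
[ 587.81125111 -250.71432171  184.75320649] [-1.28386957  1.07807965 -1.08601935] 65.20801712760654 [ 0.37859399 -0.24450906 -1.06103826] 12.925
```

View pics/w8.png

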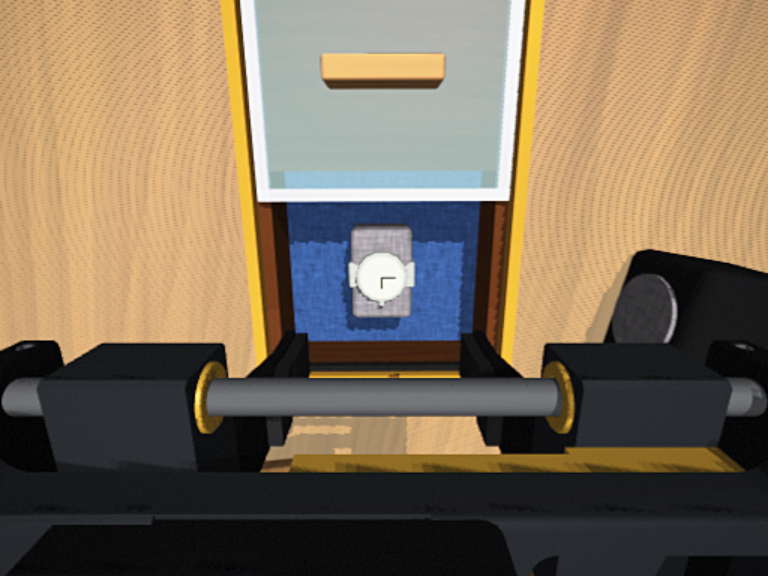

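```bash
python3 - <<'E'
from h import *
s=manip.sense();C=cam("wrist",s);print(s["eef_pos"])
cy=.171;c=np.array([571,-166.]);R2=np.array([[np.cos(cy),-np.sin(cy)],[np.sin(cy),np.cos(cy)]])
loc=lambda P:(P[:,:2]-c)@R2
P=ray(C,np.array([[320,53],[445,53],[445,79],[322,79]])/1.5-.3,92);print(loc(P).round(1))
P=ray(C,np.array([[258,201],[510,201]])/1.5-.3,64);print("edge",loc(P).round(1))
P=ray(C,np.array([[381,278]])/1.5-.3,55);print("watch",loc(P).round(1))
P=ray(C,np.array([[381,372]])/1.5-.3,64);print("sealish",loc(P).round(1))
h=np.array([0,50]);
T=c+R2@[0,48+32];print(T)
rows([[*(c+R2@[0,-86+i*(166)/4]),185-0*i] for i in range(1,5)]+[[*T,140],[*T,100]],[cy]*6,1)
E
```

```text
[ 586.84842924 -250.50123914  182.65063854]
[[-33.7  52.2]
 [ 35.1  52.2]
 [ 35.6  39.2]
 [-33.2  39.2]]
edge [[-83.2 -29.5]
 [ 86.1 -29.7]]
watch [[ -0.8 -85.4]]
sealish [[  -1.  -156.6]]
[557.38657207 -87.16679266]
[[-4.1,-0.2,-0.1,-0.002,0.0,0.001,1.0],[-4.2,0.0,0.0,0.0,0.0,0.0,1.0],[-4.1,0.0,0.0,0.0,0.0,0.0,1.0],[-4.2,0.0,0.0,0.0,0.0,0.0,1.0],[0.0,4.5,0.0,0.0,0.0,0.0,1.0],[0.0,4.0,0.0,0.0,0.0,0.0,1.0]]
end [557.6 -87.1  99.6]
```

>>> carry_out --moves '[[[-4.1, 0, 0, 0, 0, 0, 1.0], [-4.2, 0, 0, 0, 0, 0, 1.0], [-4.1, 0, 0, 0, 0, 0, 1.0], [-4.2, 0, 0, 0, 0, 0, 1.0], [0, 4.5, 0, 0, 0, 0, 1.0], [0, 2.5, 0, 0, 0, 0, 1.0], [0, 0, 0, 0, 0, 0, 1.0], [0, 0, 0, 0, 0, 0, 1.0]]]'

```text
time_s: 13.98
eef_pos: [558.4, -86.8, 112.0]
ee_rot: [-1.285, 1.082, -1.082]
ft_force: [-0.5, 0.3, -0.2]
grip_width: 1.4
```

```bash
python3 - <<'E'
from h import *
s=manip.sense();f=manip.grab_frame("wrist");C=cam("wrist",s);print(s["eef_pos"],s["ee_rot"],s["grip_width"],s["ft_force"],s["time_s"])
cv2.imwrite("pics/w9.png",cv2.resize(f[:,:,::-1],(768,576)))
f=manip.grab_frame("scene");cv2.imwrite("pics/s9.png",cv2.resize(f[110:290,100:340,::-1],None,fx=3,fy=3))
E
```

```text
[558.44760334 -86.82389923 112.03001834] [-1.28486704  1.08237036 -1.08228544] 1.3996740847196052 [-0.48813318  0.33618712 -0.22271445] 13.975
```

View pics/s9.png

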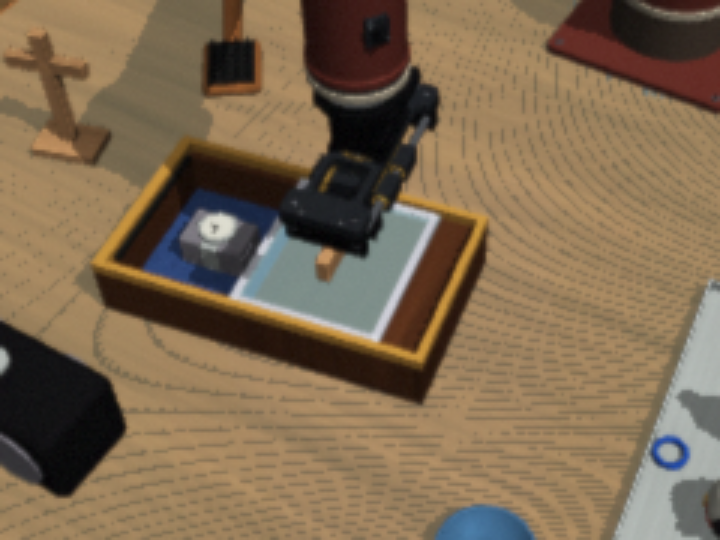

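>>> carry_out --moves '[[[0, 2.5, 0, 0, 0, 0, 1.0], [0, 1.4, 0, 0, 0, 0, 1.0], [0, 0, 0, 0, 0, 0, 1.0], [0.6, 0, 0, 0, 0, 0, 1.0], [0.6, 0, 0, 0, 0, 0, 1.0], [0, 0, 0, 0, 0, 0, 1.0]]]'

```text
time_s: 14.82
eef_pos: [560.6, -99.7, 73.0]
ee_rot: [-1.285, 1.083, -1.084]
ft_force: [-0.1, 0.4, -0.7]
grip_width: 0.5
```

>>> carry_out --moves '[[[0.5, 0, 0, 0, 0, 0, 1.0], [0.8, 0, 0, 0, 0, 0, 1.0], [1.0, 0, 0, 0, 0, 0, 1.0], [1.0, 0, 0, 0, 0, 0, 1.0], [1.0, 0, 0, 0, 0, 0, 1.0], [1.0, 0, 0, 0, 0, 0, 1.0], [1.0, 0, 0, 0, 0, 0, 1.0], [1.0, 0, 0, 0, 0, 0, 1.0], [0.8, 0, 0, 0, 0, 0, 1.0]]]'

```text
time_s: 15.95
eef_pos: [574.1, -179.2, 72.5]
ee_rot: [-1.285, 1.083, -1.082]
ft_force: [1.5, 3.1, 0.5]
grip_width: 0.2
```

```bash
python3 - <<'E'
from h import *
s=manip.sense();f=manip.grab_frame("wrist");C=cam("wrist",s);print(s["eef_pos"],s["ft_force"],s["time_s"])
cv2.imwrite("pics/w10.png",cv2.resize(f[:,:,::-1],(768,576)))
f=manip.grab_frame("scene");cv2.imwrite("pics/s10.png",cv2.resize(f[130:260,110:290,::-1],None,fx=4,fy=4))
cy=.171;c=np.array([571,-166.]);R2=np.array([[np.cos(cy),-np.sin(cy)],[np.sin(cy),np.cos(cy)]])
print((s["eef_pos"][:2]-c)@R2)
E
```

```text
[ 574.11854588 -179.19606098   72.4992735 ] [1.45164988 3.12747782 0.46156189] 15.95
[  0.82751686 -13.53427388]
```

View pics/s10.png

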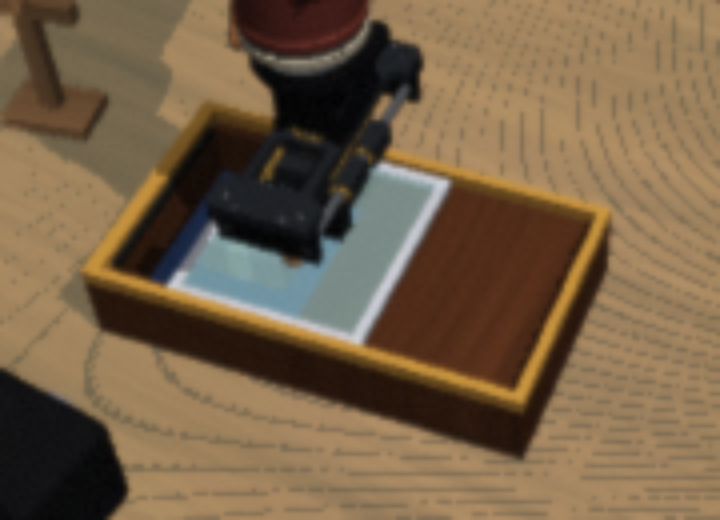

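View pics/w10.png

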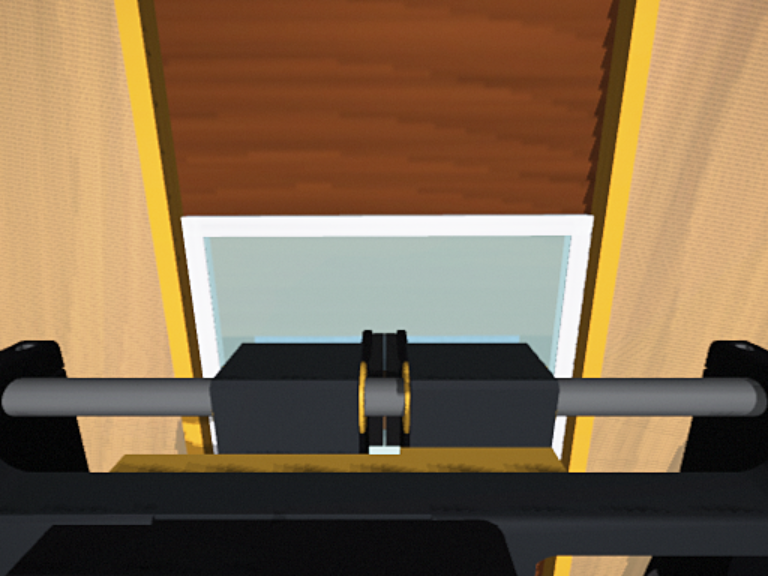

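```bash
python3 - <<'E'
from h import *
s=manip.sense();C=cam("wrist",s)
cy=.171;c=np.array([571,-166.]);R2=np.array([[np.cos(cy),-np.sin(cy)],[np.sin(cy),np.cos(cy)]])
P=ray(C,np.array([[186,216],[590,216]])/1.5-.3,64);y=(P[:,:2]-c)@R2;print(y,"edge",y[:,1]-152)
E
```

```text
[[-80.99565671  43.77959174]
 [ 85.32101279  43.38469885]] edge [-108.22040826 -108.61530115]
```

>>> carry_out --moves '[[[0.8, 0, 0, 0, 0, 0, 1.0], [0.8, 0, 0, 0, 0, 0, 1.0], [0.8, 0, 0, 0, 0, 0, 1.0], [0.4, 0, 0, 0, 0, 0, 1.0], [0.2, 0, 0, 0, 0, 0, 1.0], [0, 0, 0, 0, 0, 0, 1.0]]]'

```text
time_s: 16.8
eef_pos: [579.3, -208.4, 72.6]
ee_rot: [-1.285, 1.082, -1.083]
ft_force: [0.2, 0.4, -0.1]
grip_width: 0.8
```

>>> carry_out --moves '[[[0.1, 0, 0, 0, 0, 0, 1.0], [0.1, 0, 0, 0, 0, 0, 1.0], [0.1, 0, 0, 0, 0, 0, 1.0], [0, 0, 0, 0, 0, 0, 1.0]]]'

```text
time_s: 17.3
eef_pos: [579.8, -211.1, 72.7]
ee_rot: [-1.285, 1.082, -1.083]
ft_force: [-0.3, 1.3, 0.3]
grip_width: 0.2
```

```bash
python3 - <<'E'
from h import *
s=manip.sense();f=manip.grab_frame("wrist");C=cam("wrist",s);print(s["eef_pos"],s["ft_force"],s["time_s"])
cv2.imwrite("pics/w11.png",cv2.resize(f[:,:,::-1],(768,576)))
f=manip.grab_frame("scene");cv2.imwrite("pics/s11.png",cv2.resize(f[130:220,110:235,::-1],None,fx=6,fy=6,interpolation=cv2.INTER_CUBIC))
E
```

```text
[ 579.815143   -211.10271906   72.6809664 ] [-0.28106992  1.27966822  0.34698555] 17.3
```

View pics/s11.png

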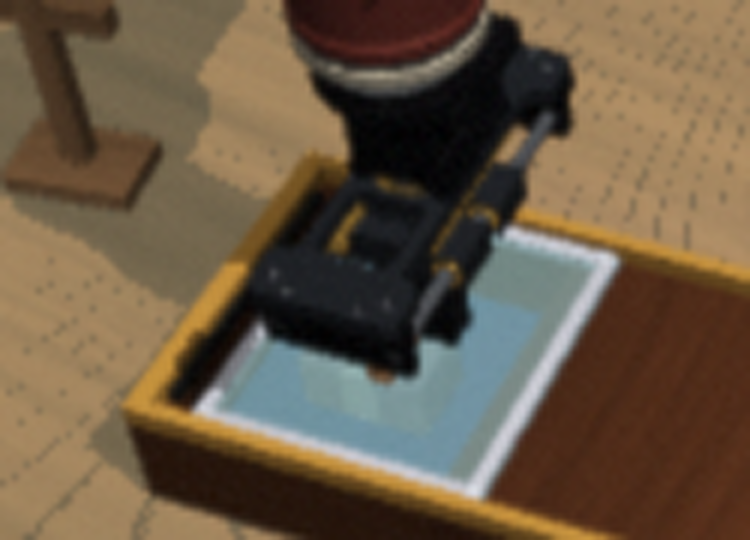

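>>> carry_out --moves '[[[0.1, 0, 0, 0, 0, 0, 1.0], [0.1, 0, 0, 0, 0, 0, 1.0], [0.1, 0, 0, 0, 0, 0, 1.0], [0.05, 0, 0, 0, 0, 0, 1.0]]]'

```text
time_s: 17.9
eef_pos: [580.4, -214.5, 72.7]
ee_rot: [-1.285, 1.082, -1.083]
ft_force: [-0.3, 2.4, 1.2]
grip_width: 0.7
```

>>> carry_out --moves '[[[0.05, 0, 0, 0, 0, 0, 1.0], [0.05, 0, 0, 0, 0, 0, 1.0]]]'

```text
time_s: 18.15
eef_pos: [580.6, -215.4, 72.7]
ee_rot: [-1.285, 1.082, -1.082]
ft_force: [1.0, 2.0, 1.2]
grip_width: 0.6
```

>>> carry_out --moves '[[[0.05, 0, 0, 0, 0, 0, 1.0], [0.05, 0, 0, 0, 0, 0, 1.0]]]'

```text
time_s: 18.4
eef_pos: [580.7, -216.4, 72.6]
ee_rot: [-1.285, 1.082, -1.082]
ft_force: [1.0, 2.5, 1.2]
grip_width: 0.4
```

>>> carry_out --moves '[[[0.05, 0, 0, 0, 0, 0, 1.0], [0.05, 0, 0, 0, 0, 0, 1.0]]]'

```text
time_s: 18.65
eef_pos: [580.8, -217.4, 72.6]
ee_rot: [-1.285, 1.082, -1.082]
ft_force: [0.8, 2.3, 1.9]
grip_width: 0.8
```

>>> carry_out --moves '[[[0.05, 0, 0, 0, 0, 0, 1.0], [0.05, 0, 0, 0, 0, 0, 1.0]]]'

```text
time_s: 18.9
eef_pos: [581.0, -218.4, 72.6]
ee_rot: [-1.285, 1.082, -1.082]
ft_force: [0.5, 1.4, 1.9]
grip_width: 0.2
```

>>> carry_out --moves '[[[0.05, 0, 0, 0, 0, 0, 1.0]]]'

```text
time_s: 19.02
eef_pos: [581.0, -218.9, 72.6]
ee_rot: [-1.285, 1.082, -1.082]
ft_force: [0.5, 2.4, 1.5]
grip_width: 0.3
```

Still sliding freely at about 2 N, so I'll keep stepping 0.5 mm at a time.

>>> carry_out --moves '[[[0.05, 0, 0, 0, 0, 0, 1.0]]]'

```text
time_s: 19.15
eef_pos: [581.1, -219.4, 72.5]
ee_rot: [-1.285, 1.082, -1.082]
ft_force: [0.7, 1.6, 0.8]
grip_width: 0.4
```

>>> carry_out --moves '[[[0.05, 0, 0, 0, 0, 0, 1.0]]]'

```text
time_s: 19.27
eef_pos: [581.2, -219.9, 72.5]
ee_rot: [-1.285, 1.082, -1.082]
ft_force: [0.6, 1.6, 1.3]
grip_width: 0.5
```

>>> carry_out --moves '[[[0.05, 0, 0, 0, 0, 0, 1.0]]]'

```text
time_s: 19.4
eef_pos: [581.3, -220.3, 72.5]
ee_rot: [-1.285, 1.082, -1.082]
ft_force: [1.7, 2.7, 0.8]
grip_width: 0.9
```

```bash
python3 - <<'E'
from h import *
f=manip.grab_frame("scene");cv2.imwrite("pics/s12.png",cv2.resize(f[150:220,115:215,::-1],None,fx=7,fy=7,interpolation=cv2.INTER_CUBIC))
E
```

```text
(no output)
```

View pics/s12.png

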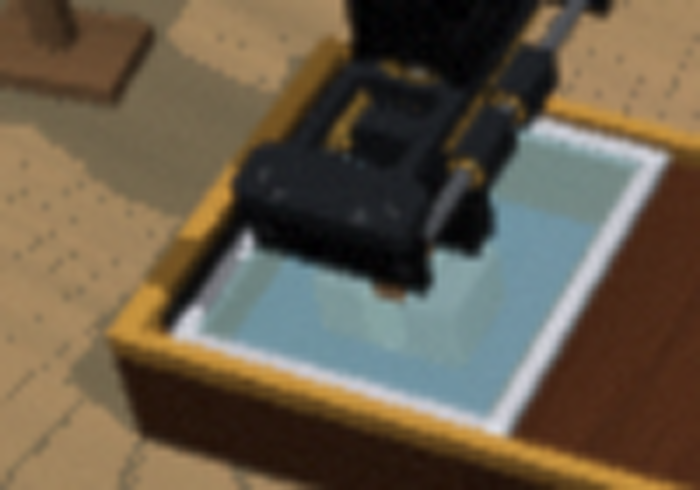

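The door edge, at about (190,320) in the crop, is now nearly at the black seal. Continuing.

>>> carry_out --moves '[[[0.05, 0, 0, 0, 0, 0, 1.0]]]'

```text
time_s: 19.58
eef_pos: [581.4, -220.8, 72.5]
ee_rot: [-1.285, 1.082, -1.082]
ft_force: [1.0, 2.6, -0.4]
grip_width: 0.6
```

>>> carry_out --moves '[[[0.05, 0, 0, 0, 0, 0, 1.0]]]'

```text
time_s: 19.7
eef_pos: [581.4, -221.3, 72.5]
ee_rot: [-1.285, 1.082, -1.082]
ft_force: [0.9, 2.8, 0.9]
grip_width: 0.8
```

>>> carry_out --moves '[[[0.05, 0, 0, 0, 0, 0, 1.0]]]'

```text
time_s: 19.82
eef_pos: [581.5, -221.9, 72.5]
ee_rot: [-1.285, 1.082, -1.082]
ft_force: [1.4, 2.1, -0.5]
grip_width: 0.8
```

>>> carry_out --moves '[[[0.04, 0, 0, 0, 0, 0, 1.0]]]'

```text
time_s: 19.95
eef_pos: [581.6, -222.2, 72.5]
ee_rot: [-1.285, 1.082, -1.082]
ft_force: [0.9, 2.0, 0.2]
grip_width: -0.1
```

>>> carry_out --moves '[[[0.04, 0, 0, 0, 0, 0, 1.0]]]'

```text
time_s: 20.08
eef_pos: [581.7, -222.6, 72.6]
ee_rot: [-1.285, 1.082, -1.082]
ft_force: [1.2, 2.4, 0.4]
grip_width: 0.6
```

>>> carry_out --moves '[[[0.04, 0, 0, 0, 0, 0, 1.0]]]'

```text
time_s: 20.2
eef_pos: [581.7, -223.0, 72.5]
ee_rot: [-1.285, 1.082, -1.082]
ft_force: [1.0, 1.2, 0.4]
grip_width: 0.1
```

>>> carry_out --moves '[[[0.04, 0, 0, 0, 0, 0, 1.0]]]'

```text
time_s: 20.32
eef_pos: [581.8, -223.4, 72.5]
ee_rot: [-1.285, 1.082, -1.082]
ft_force: [1.9, 2.8, 0.2]
grip_width: 0.5
```

>>> carry_out --moves '[[[0.04, 0, 0, 0, 0, 0, 1.0]]]'

```text
time_s: 20.45
eef_pos: [581.9, -223.8, 72.6]
ee_rot: [-1.285, 1.082, -1.082]
ft_force: [1.1, 2.5, -0.4]
grip_width: 0.6
```

>>> carry_out --moves '[[[0.04, 0, 0, 0, 0, 0, 1.0]]]'

```text
time_s: 20.58
eef_pos: [581.9, -224.1, 72.5]
ee_rot: [-1.285, 1.082, -1.082]
ft_force: [1.0, 2.2, -0.3]
grip_width: 0.6
```

```bash
python3 - <<'E'
from h import *
s=manip.sense();C=cam("wrist",s);print(s["eef_pos"],s["ft_force"])
f=manip.grab_frame("wrist");cv2.imwrite("pics/w13.png",cv2.resize(f[:,:,::-1],(768,576)))
f=manip.grab_frame("scene");cv2.imwrite("pics/s13.png",cv2.resize(f[150:220,115:215,::-1],None,fx=7,fy=7,interpolation=cv2.INTER_CUBIC))
E
```

```text
[ 581.89796141 -224.08174806   72.53354625] [ 0.96071036  2.21978745 -0.2509495 ]
```

View pics/s13.png

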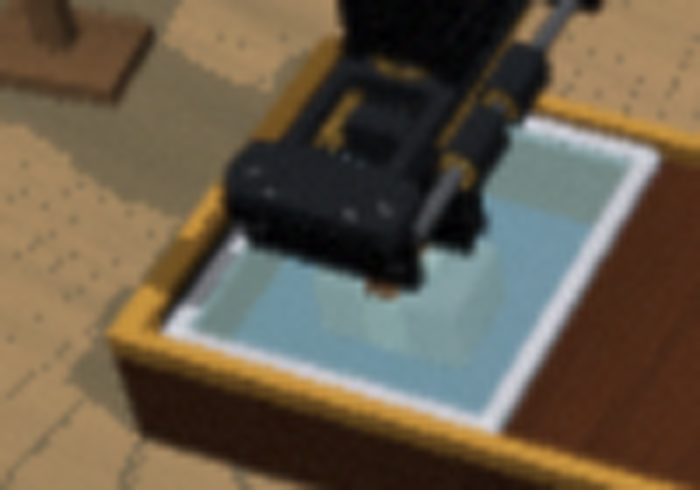

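View pics/w13.png

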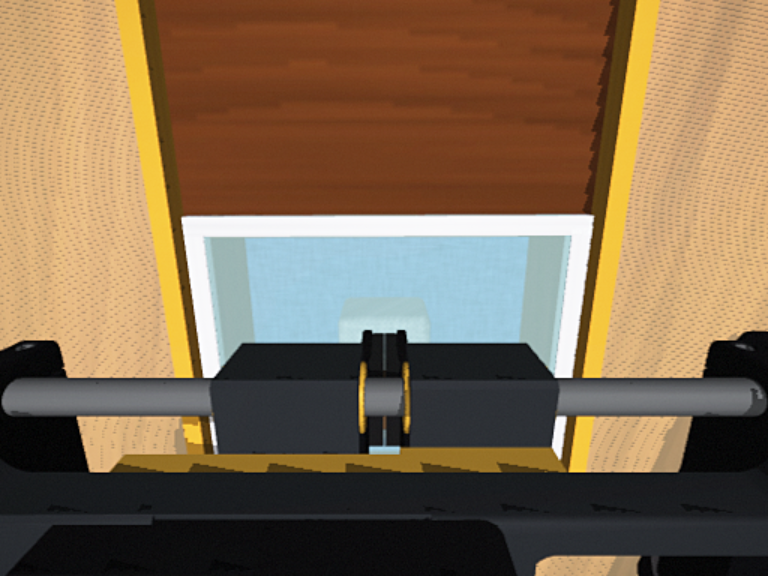

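>>> carry_out --moves '[[[0.04, 0, 0, 0, 0, 0, 1.0], [0.04, 0, 0, 0, 0, 0, 1.0]]]'

```text
time_s: 20.92
eef_pos: [581.9, -224.3, 72.5]
ee_rot: [-1.285, 1.083, -1.081]
ft_force: [-1.6, 6.1, 2.6]
grip_width: 0.5
```

>>> carry_out --moves '[[[0.04, 0, 0, 0, 0, 0, 1.0]]]'

```text
time_s: 21.05
eef_pos: [581.9, -224.4, 72.5]
ee_rot: [-1.285, 1.083, -1.081]
ft_force: [-1.9, 7.1, 2.6]
grip_width: 0.2
```

>>> carry_out --moves '[[[0.03, 0, 0, 0, 0, 0, 1.0]]]'

```text
time_s: 21.18
eef_pos: [582.0, -224.4, 72.5]
ee_rot: [-1.285, 1.083, -1.08]
ft_force: [-0.4, 8.1, 3.1]
grip_width: 0.2
```

>>> carry_out --moves '[[[0.06, 0, 0, 0, 0, 0, 1.0], [0.04, 0, 0, 0, 0, 0, 1.0]]]'

```text
time_s: 21.42
eef_pos: [582.0, -224.6, 72.5]
ee_rot: [-1.285, 1.083, -1.079]
ft_force: [-2.4, 9.6, 3.8]
grip_width: 0.5
```

>>> carry_out --moves '[[[0.03, 0, 0, 0, 0, 0, 1.0], [0, 0, 0, 0, 0, 0, 1.0]]]'

```text
time_s: 21.68
eef_pos: [582.0, -224.7, 72.5]
ee_rot: [-1.285, 1.083, -1.079]
ft_force: [-3.3, 10.2, 4.4]
grip_width: 1.1
```

>>> carry_out --moves '[[[0.05, 0, 0, 0, 0, 0, 1.0], [0.05, 0, 0, 0, 0, 0, 1.0], [0, 0, 0, 0, 0, 0, 1.0]]]'

```text
time_s: 22.05
eef_pos: [582.1, -224.9, 72.5]
ee_rot: [-1.285, 1.084, -1.078]
ft_force: [-4.0, 12.1, 5.5]
grip_width: 0.3
```

>>> carry_out --moves '[[[0.04, 0, 0, 0, 0, 0, 1.0], [0, 0, 0, 0, 0, 0, 1.0]]]'

```text
time_s: 22.3
eef_pos: [582.0, -225.0, 72.5]
ee_rot: [-1.285, 1.084, -1.077]
ft_force: [-4.9, 13.3, 7.3]
grip_width: 0.3
```

>>> carry_out --moves '[[[0.03, 0, 0, 0, 0, 0, 1.0], [0, 0, 0, 0, 0, 0, 1.0], [0, 0, 0, 0, 0, 0, 1.0], [0, 0, 0, 0, 0, 0, 1.0]]]'

```text
time_s: 22.8
eef_pos: [582.1, -225.0, 72.5]
ee_rot: [-1.285, 1.084, -1.077]
ft_force: [-5.6, 13.0, 7.2]
grip_width: 0.5
```

>>> carry_out --moves '[[[-0.2, 0, 0, 0, 0, 0, 1.0], [-0.4, 0, 0, 0, 0, 0, 1.0], [-0.8, 0, 0, 0, 0, 0, 1.0], [-0.8, 0, 0, 0, 0, 0, 1.0], [0, -3.0, 0, 0, 0, 0, 1.0], [0, -5.0, 0, 0, 0, 0, 1.0], [0, -4.0, 0, 0, 0, 0, 1.0], [-6.0, 0, 0, 0, 0, 0, 1.0], [-6.0, 0, 0, 0, 0, 0, 1.0], [-4.0, 0, 0, 0, 0, 0, 1.0], [0, 0, 0, 0, 0, 0, 1.0]]]'

```text
time_s: 24.18
eef_pos: [551.3, -45.1, 193.1]
ee_rot: [-1.287, 1.077, -1.078]
ft_force: [0.0, -0.5, 0.3]
grip_width: 0.2
```

```bash
python3 - <<'E'
from h import *
s=manip.sense();print(s["eef_pos"],s["ft_force"],s["time_s"])
f=manip.grab_frame("top");cv2.imwrite("pics/t14.png",cv2.resize(f[140:235,235:365,::-1],None,fx=6,fy=6,interpolation=cv2.INTER_CUBIC))
f=manip.grab_frame("scene");cv2.imwrite("pics/s14.png",cv2.resize(f[150:250,115:275,::-1],None,fx=5,fy=5,interpolation=cv2.INTER_CUBIC))
cv2.imwrite("pics/s14f.png",f[:,:,::-1])
E
```

```text
[551.27935589 -45.12331408 193.09581799] [ 0.01867092 -0.49990931  0.29010116] 24.175
```

View pics/t14.png

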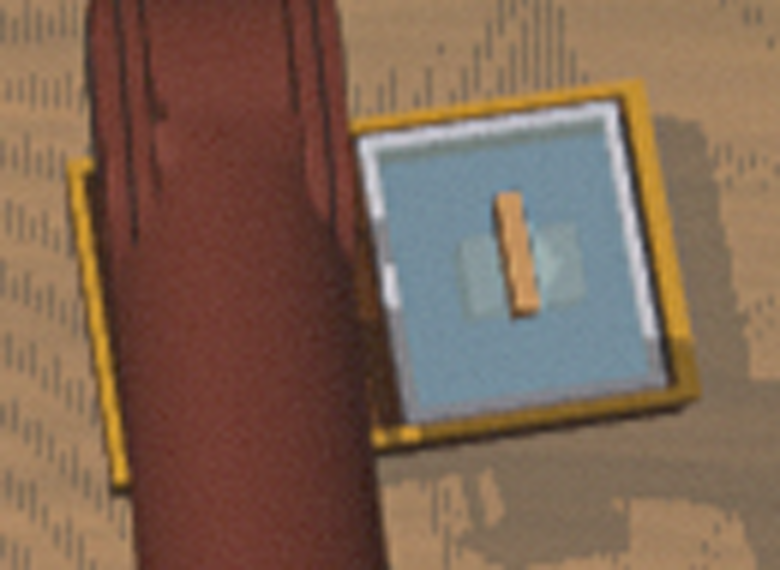

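View pics/s14.png

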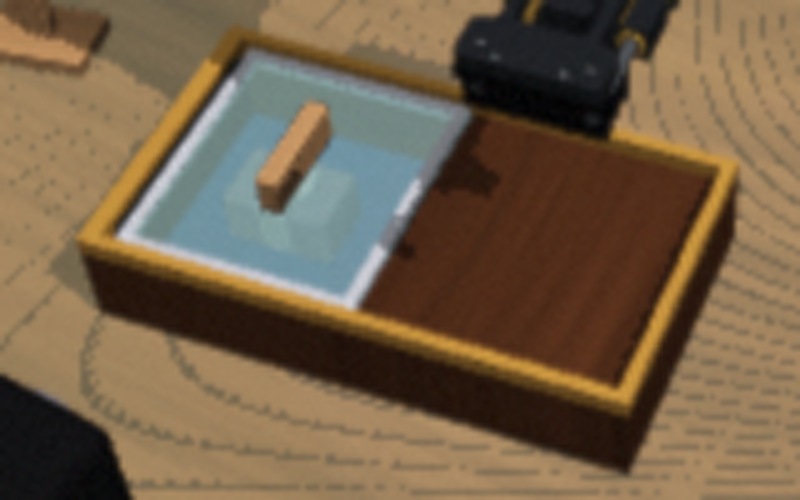

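View pics/s14f.png

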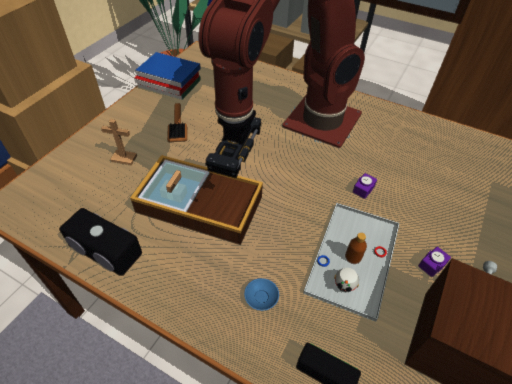

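```bash
python3 -c "
from cell import manip
print(manip.job_done())"
```

```text
the job is handed in; nothing more can be done
None
```

The watch is in the case well and the glass door is shut against its seal. I handed the job in at about 24 s of the 72 s allowed. No verdict was reported.

- **Watch:** I picked the silver watch on its grey pillow and left both purple look-alikes alone. It was gripped across its 50 mm width and set down with contact felt where expected. After release it lay flat and dial up, about 1 mm off the case's middle in x and 85 mm to -y. I turned it 90° from its long axis lying along the case's x, because that gave the fingers more room and the task sets no heading.
- **Door:** It slid at about 2 N until it met the seal. I then pressed to about 14 N on the tool, which is roughly 12 N on the seal after friction, and held for more than 0.5 s. No reading suggested more than about 12 N on the seal. I backed off and raised the arm clear.
- **Last checks:** The pictures show the door edge at the seal, the watch flat under the glass, and nothing else visibly moved. The force on the tool read about zero. I could not measure the final 2 mm door gap directly. It rests on the contact force, the edge at about 152 mm to -y of the case centre (seal listed at 147 to 153 mm), and the pictures.
- **Small disagreements:** The cameras differed by 2 to 4 mm on the case position. While pressing, I also read side and upward forces of about 5 to 7 N on the fingers; I didn't look into the cause.

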